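# Close the screw organiser with its four-tab lid

## Task

Pull the grey lid out of the wooden cubby by the black lip at its front end, so that the black bar in its middle is free, set it down flat on the bench and let go, then take it by that bar and put it on the blue organiser box so that its two holes drop over the two steel pins and it lies flat on the rim (either way round). Then press each of the four orange tabs around its edge down until it snaps in and stays down. Do not drop the lid, and leave the glue bottle, the screwdriver and the tape measure where they are.

Things in the scene. Friction and masses are not known exactly. Their poses are not given: they have to be found in the camera images.
- box: Blue open-topped organiser box with screws, fixed to the bench. Origin: centre of underside; x along its 162 mm length, y along its 122 mm width (over the rim flange), z up. Flat rim 60 mm above the bench; a small sprung catch at the middle of each side. Two steel pins 8 mm thick stand inside at (-50, +34) and (+50, -34) mm, rising 20 mm above the rim, tips tapered.
- pin0 (a point): Tip of the pin at box (-50, +34), 80 mm above the bench.
- pin1 (a point): Tip of the pin at box (+50, -34), 80 mm above the bench.
- cubby: Low wooden shelf fixed to the bench, open at front (-x) and back; the lid lies on the bench under its roof. Origin on the bench, 50 mm in front of the opening's middle; x points into it. Roof underside 66 mm, top 78 mm up, x = 50 to 160 mm, 236 mm wide; 212 mm clear between the sides. The roof covers the lid's bar at the start; the lid is wholly clear of it once its centre is at x below -60 mm.
- lid: Loose grey lid, 170 x 130 x 12 mm, about 0.25 kg. Origin: centre of its underside; x along its length, z up (top face at 12 mm). Two 10 mm through holes at (-50, +34) and (+50, -34) mm. It starts flat in the cubby, -x end in front. Seated: underside 60 mm above the bench, x axes parallel, either way round. An orange press tab at the middle of each edge reaches 25 mm out.
- grip_bar (a point): Top middle of the black bar at the lid's centre: solid, 12 mm thick along lid x, 64 mm long along lid y, from 12 to 54 mm above the lid's underside.
- pull_lip (a point): Top middle of the black lip at lid x = -66 mm: solid, 12 mm thick along lid x, 30 mm wide along lid y, from 12 to 48 mm above the lid's underside.
- hole0 (a point): Centre of the hole at lid (-50, +34), at the underside.
- hole1 (a point): Centre of the hole at lid (+50, -34), at the underside.
- glue: Green glue bottle, 56 mm thick, 170 mm tall, standing. Origin at its underside. Leave it alone.
- screwdriver: Screwdriver with red handle, 190 mm long, lying along its x. Leave it alone.
- tape: Yellow tape measure, 60 x 56 x 34 mm, lying on the cubby's roof. Origin at its underside. Leave it alone.
- tab_front (a joint): Orange press tab. At the middle of the lid's -x edge. Joint in metres: 0 = up (pad top 28 mm above the lid's underside, 16 mm proud of the lid); grows as the pad is pressed down; stop at 0.016 (flush with the lid's top). On the seated lid it snaps past a catch in the rim and rests at 0.012 to 0.013 when let go; pressed less than 0.014 it may spring back: press it to its stop. It takes 3 to 5 N.
- tab_front_pad (a point): Middle of the upper face of the pad of tab_front, 13 mm outside the lid's edge; the flat pad is 24 mm (across the edge) by 36 mm (along it).
- tab_back (a joint): Orange press tab. At the middle of the lid's +x edge. Joint in metres: 0 = up (pad top 28 mm above the lid's underside, 16 mm proud of the lid); grows as the pad is pressed down; stop at 0.016 (flush with the lid's top). On the seated lid it snaps past a catch in the rim and rests at 0.012 to 0.013 when let go; pressed less than 0.014 it may spring back: press it to its stop. It takes 3 to 5 N.
- tab_back_pad (a point): Middle of the upper face of the pad of tab_back, 13 mm outside the lid's edge; the flat pad is 24 mm (across the edge) by 36 mm (along it).
- tab_left (a joint): Orange press tab. At the middle of the lid's +y edge. Joint in metres: 0 = up (pad top 28 mm above the lid's underside, 16 mm proud of the lid); grows as the pad is pressed down; stop at 0.016 (flush with the lid's top). On the seated lid it snaps past a catch in the rim and rests at 0.012 to 0.013 when let go; pressed less than 0.014 it may spring back: press it to its stop. It takes 3 to 5 N.
- tab_left_pad (a point): Middle of the upper face of the pad of tab_left, 13 mm outside the lid's edge; the flat pad is 24 mm (across the edge) by 36 mm (along it).
- tab_right (a joint): Orange press tab. At the middle of the lid's -y edge. Joint in metres: 0 = up (pad top 28 mm above the lid's underside, 16 mm proud of the lid); grows as the pad is pressed down; stop at 0.016 (flush with the lid's top). On the seated lid it snaps past a catch in the rim and rests at 0.012 to 0.013 when let go; pressed less than 0.014 it may spring back: press it to its stop. It takes 3 to 5 N.
- tab_right_pad (a point): Middle of the upper face of the pad of tab_right, 13 mm outside the lid's edge; the flat pad is 24 mm (across the edge) by 36 mm (along it).
There are look-alikes about, which are no part of the job. There is more than one size of the box; the one meant has the size given above. Leave any yellow look-alike of the lid alone.

How it is judged:
By the outcome, as a careful person would: the job done as asked, in the order asked, and still so for the second after the job is handed in, with the robot touching nothing.
It also fails if it takes over 72 s, if anything falls off the work surface, if the arm or the gripper's body presses on something with over 40 N, if the wrist force passes 120 N, or if a joint passes its speed limit or range.

## Robot

A 6-joint arm with a two-finger parallel gripper is mounted at the origin on the work surface. World frame = base frame: x ahead of the robot, y to its left, z up, the work surface at z = 0. Lengths are in m, angles in rad, forces in N, time in s.
With the tool pointing down it reaches from about 0.375 to 0.925 m from the base axis. Payload 5.7 kg.
Tool frame: the origin (TCP) lies between the finger pads; the fingertips stand arm.tcp_to_tips ahead of it and the grasp point (between the pads) lies 11 mm behind it (arm.tcp_to_tips is the distance from the TCP to the fingertips, in m); z points along the fingers, y is the line along which they close (so a half turn about z gives the same grasp; the last joint's range is limited). The gripper opens to 85 mm and grips with 20 to 120 N. Pads are 22 mm wide; open, the fingers measure 114 mm over their backs; the gripper's body (76 mm by 85 mm) begins 54 mm behind the grasp point. The pads swing forward as they close: fully open they stand 13 mm farther back than shut.
Start: joints at [1.109, 0.359, 1.51, -0, 1.272, -0.115], TCP at [0.204, 0.564, 0.239] pointing down, gripper open.
Joint ranges: [-2.97, 2.97], [-1.01, 2.36], [0.21, 2.38], [-0.96, 4.11], [0.2, 2.71], [-2.98, 2.98]. Speed limits (rad/s): [2.39, 2.39, 3.14, 3.14, 3.14, 3.14].

## Interface

Orientations are given as [roll, pitch, yaw] about the fixed x, y, z axes, in that order (R = Rz(yaw) Ry(pitch) Rx(roll)).
In Python, from plant import arm gives the robot as it stands.
- The arm moves only by the tool jog_arm, never from a script. Its argument "series" is a list of rows, each a list of 7 numbers: the turn, a rotation vector about the tool's x, y, z normalised to -1 to 1, where 1 is 180 degrees, then the shift along the tool's x, y, z normalised to -1 to 1, where 1 is 10 cm, then the opening, from -1 (shut) to 1 (fully open). In form: [[ax, ay, az, dx, dy, dz, jaw], ...]. A call has 1 to 12 rows; each row is the pose to reach, as a shift and turn from the pose commanded when the call began, along the tool's axes at that moment, turning the shorter way round; what a row does not reach only later rows make up. A row lasts 1/8 s, in which the tool goes at most 62.5 mm and 10.7 degrees, less where a joint would pass 70% of its speed; a pose out of reach is approached as far as the arm can. A call with a number of a shift or a turn outside -1 to 1 is refused whole. A call with a gripper value outside its range is refused whole. The fingers move at their own pace and stop on an object; "force" is the grip in N (left out, the last holds). Time passes only in rows, so rows that repeat a pose let the fingers close. It gives the time, the measured TCP pose, the force, the opening and the grip force at its end, in the units of the state.
- arm.sense(): the state, without advancing time (a new reading comes with each control period).
- arm.capture(name): name is "scene" or "top" or "wrist"; returns the picture (400x640x3 uint8, blue, green, red); there is no depth.
- arm.camera_params(name): a dict with "K" (3x3 intrinsics, pixels), "k1" (the pictures are not rectified: a ray, as slopes to the right and down, at radius r is drawn at 1 + k1 r^2 times it, then the intrinsics apply), "cam_to_world" (4x4, takes a point from camera to world coordinates). Camera axes: x right, y down, z forward; pixel columns grow to the right and rows downward; lengths in m; the calibration is good to about 2 mm. A picture is of the moment at which its call begins: read the wrist's pose just before it. camera_params takes no time and is no camera call; for the wrist camera it gives the pose at the moment of the call.
- arm.hand_in(): hands the job in; it is judged then, once.
The state is a dict: "t": time; "joint_pos": joint angles; "qvel": joint speeds; "joint_efforts": joint torques, N m; "ee_pos": TCP position; "ee_rot": TCP orientation; "ft_force": force on the tool from outside, world axes, zero at the start; "moment": the same for the moment, N m; "opening": finger opening in m; "grasp_force": force on a finger pad.
Only numpy, scipy, OpenCV 4.12 (cv2) and the standard library are available. Lean on these libraries where they do the work, as an engineer would, in place of code of your own. Each camera call takes 0.05 s, during which the arm holds its last target. There are 200 camera calls.

## Working session

There is one attempt and no reset: what is moved stays moved. The work goes in short steps, Python scripts to look and compute and a tool call to move; the robot and the scene stay as the last step left them, time stands still between calls to the robot, and variables do not carry over. Pictures are saved under pics/ and viewed, at most 10 in all, crops included, and the job is handed in when it is done.

Besides the shell and the picture viewer there is one more tool, called after "Emit:" as name(argument=value, ...) on one line, values as JSON. jog_arm: Moves the arm, as the interface text tells. Scaled input: -1 to 1 covers 10 cm each way for a shift and 180 degrees each way for a turn. Its arguments: {"type":"object","properties":{"series":{"type":"array","items":{"type":"array","items":{"type":"number","minimum":-1,"maximum":1}}},"force":{"type":"number"}},"required":["series"]}

```bash
mkdir -p pics; ls; python3 - <<'E'
from plant import arm
import cv2,numpy as np
for n in("scene","top"):
    im=arm.capture(n);cv2.imwrite(f"pics/{n}0.png",im)
    p=arm.camera_params(n);print(n,p["K"],p["k1"],np.round(p["cam_to_world"],3))
p=arm.camera_params("wrist");print(p)
print(arm.sense(),arm.tcp_to_tips)
E
```

```text
pics
scene [[408.89277381   0.         319.08802116]
 [  0.         408.89277381 198.62901318]
 [  0.           0.           1.        ]] -0.0830489349761961 [[ 0.84   0.385 -0.383  1.093]
 [ 0.543 -0.571  0.616 -0.849]
 [ 0.018 -0.725 -0.688  1.018]
 [ 0.     0.     0.     1.   ]]
top [[414.14079249   0.         320.97264588]
 [  0.         414.14079249 197.23387932]
 [  0.           0.           1.        ]] -0.06239342482243947 [[-1.300e-02 -9.930e-01  1.180e-01  4.180e-01]
 [-1.000e+00  1.400e-02  1.000e-03 -9.000e-03]
 [-3.000e-03 -1.180e-01 -9.930e-01  1.303e+00]
 [ 0.000e+00  0.000e+00  0.000e+00  1.000e+00]]
{'K': array([[332.24891008,   0.        , 316.03257807],
       [  0.        , 332.24891008, 200.80582065],
       [  0.        ,   0.        ,   1.        ]]), 'k1': -0.015825287446531184, 'cam_to_world': array([[ 0.3396813 ,  0.90539987,  0.25469136,  0.13824741],
       [ 0.94054005, -0.32669933, -0.09301589,  0.58680645],
       [-0.00100908,  0.27114318, -0.9625385 ,  0.37268752],
       [ 0.        ,  0.        ,  0.        ,  1.        ]])}
{'t': 0.1, 'joint_pos': array([ 1.10886438e+00,  3.59434913e-01,  1.51132234e+00, -1.72291662e-05,
        1.27249017e+00, -1.15089714e-01]), 'qvel': array([ 0.00188191, -0.00161414, -0.00279702, -0.00102201,  0.00058924,
       -0.00078454]), 'joint_efforts': array([ 5.81967270e-04, -5.28652310e+01, -2.79351461e+01, -3.47026003e-05,
        4.80883667e-03,  2.09529205e-06]), 'ee_pos': array([0.20369855, 0.56373282, 0.23853718]), 'ee_rot': array([-3.13994695e+00, -1.73675211e-04,  2.79475536e+00]), 'ft_force': array([ 0.44398042, -0.33961248, -0.59474656]), 'moment': array([-0.01590958, -0.0153009 , -0.0126728 ]), 'grasp_force': 0.0, 'opening': 0.0851408989654062} 0.008
```

View pics/top0.png

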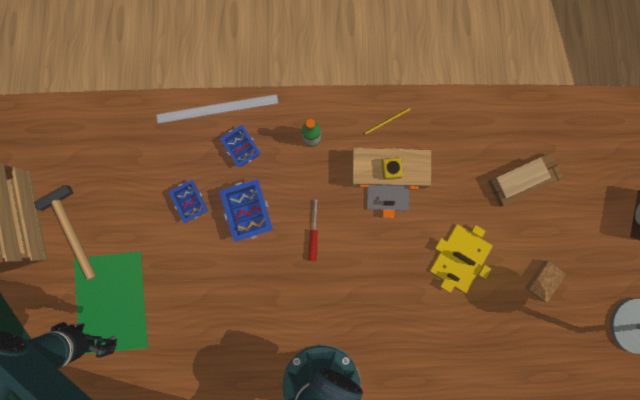

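View pics/scene0.png

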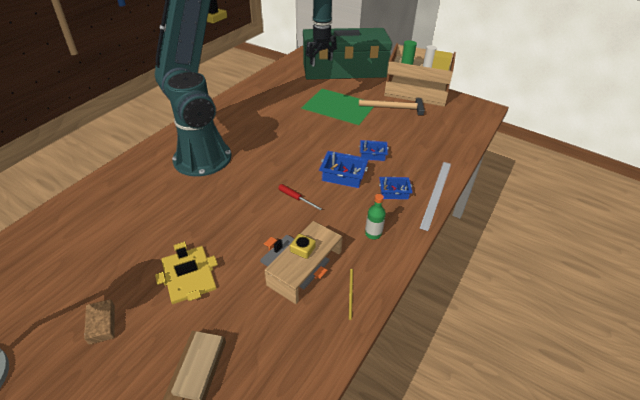

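The top view shows the grey lid at (388,197) with its front tab at (389,213) and lip at about (385,203), and the cubby roof at (392,167). The large blue box is at (246,210), with the yellow look-alike at (462,260).

```bash
cat > h.py <<'E'
from plant import arm
import cv2,numpy as np
from scipy.spatial.transform import Rotation as R
def ray(n,px,p=None):
    p=p or arm.camera_params(n)
    u=cv2.undistortPoints(np.float64(px).reshape(-1,1,2),p["K"],np.array([p["k1"],0,0,0.])).reshape(-1,2)
    T=p["cam_to_world"];return T[:3,3],np.c_[u,np.ones(len(u))]@T[:3,:3].T
def onz(n,px,z,p=None):
    o,d=ray(n,px,p);return o+d*((z-o[2])/d[:,2])[:,None]
def mask(im,lo,hi,roi):
    m=cv2.inRange(cv2.cvtColor(im,cv2.COLOR_BGR2HSV),lo,hi);k=np.zeros_like(m);x0,y0,x1,y1=roi;k[y0:y1,x0:x1]=m[y0:y1,x0:x1];return k
def blob(m,n=1):
    c=sorted(cv2.findContours(m,0,cv2.CHAIN_APPROX_NONE)[0],key=cv2.contourArea)[::-1];return c[:n]
def rect(P): # xy pts -> centre,size,long axis angle deg
    c,s,a=cv2.minAreaRect(np.float32(P[:,:2]))
    if s[0]<s[1]: s=s[::-1];a+=90
    return np.round(c,4),np.round(s,4),round((a+90)%180-90,2)
def delta(pos,yaw,roll=np.pi):
    "tool-down target -> jog row numbers from measured pose"
    s=arm.sense();A=R.from_euler('xyz',s["ee_rot"]);B=R.from_euler('xyz',[np.pi,0,yaw])
    return np.round(np.r_[(A.inv()*B).as_rotvec()/np.pi,A.inv().apply(np.array(pos)-s["ee_pos"])/0.1],3)
E
python3 - <<'E'
from h import *
im=cv2.imread("pics/top0.png")
b=blob(mask(im,(100,80,40),(130,255,255),(215,175,280,245)))[0].reshape(-1,2)
print("box",rect(onz("top",b,.06)))
w=blob(mask(im,(8,30,120),(25,160,255),(345,140,440,195)),1)[0].reshape(-1,2)
print("roof",rect(onz("top",w,.078)))
g=blob(mask(im,(0,0,60),(180,50,200),(360,180,415,215)))[0].reshape(-1,2)
print("lid",g.min(0),g.max(0),rect(onz("top",g,.012)))
o=blob(mask(im,(3,150,120),(18,255,255),(360,205,415,222)))[0].reshape(-1,2)
print("tab",rect(onz("top",o,.028)))
l=blob(mask(im,(0,0,0),(180,255,55),(370,195,405,210)))[0].reshape(-1,2)
print("lip",rect(onz("top",l,.048)))
s=blob(mask(im,(0,150,80),(6,255,255),(300,190,330,270)))[0].reshape(-1,2)
print("handle",rect(onz("top",s,.015)))
E
```

```text
box (array([0.5301, 0.2215]), array([0.1621, 0.1223]), 16.56)
roof (array([ 0.6525, -0.2243]), array([0.2868, 0.1657]), 89.22)
lid [367 185] [408 209] (array([ 0.5687, -0.2162]), array([0.1301, 0.076 ]), 89.18)
tab (array([ 0.517 , -0.2107]), array([0.1682, 0.0496]), 89.15)
lip (array([ 0.5459, -0.2128]), array([0.0276, 0.0061]), 89.2)
handle (array([0.4221, 0.0204]), array([0.0931, 0.0235]), -4.71)
```

```bash
python3 - <<'E'
from h import *
print(delta((.541,.183,.21),np.radians(106.6)))
E
```

```text
[-1.000e-03  0.000e+00  2.970e-01 -4.466e+00 -2.434e+00  2.890e-01]
```

Emit:
jog_arm(series=[[0,0,0,-0.45,-0.25,0.03,1],[0,0,0,-0.9,-0.49,0.06,1],[0,0,0,-0.9,-0.49,0.06,1]])

```text
t: 0.48
ee_pos: [0.2734, 0.4849, 0.2326]
ee_rot: [-3.139, 0.0, 2.791]
ft_force: [0.3, 0.2, -0.4]
opening: 0.0852
grasp_force: 0.0
```

Emit:
jog_arm(series=[[0,0,0,-0.45,-0.25,0.03,1],[0,0,0,-0.9,-0.49,0.06,1],[0,0,0,-0.9,-0.49,0.06,1]])

```text
t: 0.85
ee_pos: [0.3412, 0.4093, 0.2269]
ee_rot: [-3.141, 0.0, 2.791]
ft_force: [-1.2, -0.1, 0.2]
opening: 0.0854
grasp_force: 0.0
```

Emit:
jog_arm(series=[[0,0,0,-0.45,-0.25,0.03,1],[0,0,0,-0.9,-0.49,0.06,1],[0,0,0,-0.9,-0.49,0.06,1]])

```text
t: 1.23
ee_pos: [0.4092, 0.3335, 0.2211]
ee_rot: [-3.141, 0.0, 2.792]
ft_force: [-0.2, -0.9, 0.2]
opening: 0.0854
grasp_force: 0.0
```

Emit:
jog_arm(series=[[0,0,0,-0.45,-0.25,0.03,1],[0,0,0,-0.9,-0.49,0.06,1],[0,0,0,-0.9,-0.49,0.06,1]])

```text
t: 1.6
ee_pos: [0.4773, 0.2573, 0.2152]
ee_rot: [3.141, 0.0, 2.792]
ft_force: [-0.2, -0.4, 0.4]
opening: 0.0853
grasp_force: 0.0
```

Emit:
jog_arm(series=[[0,0,0.15,-0.45,-0.25,0.03,1],[0,0,0.297,-0.87,-0.48,0.06,1],[0,0,0.297,-0.87,-0.48,0.06,1],[0,0,0.297,-0.87,-0.48,0.06,1],[0,0,0.297,-0.87,-0.48,0.06,1],[0,0,0.297,-0.87,-0.48,0.06,1],[0,0,0.297,-0.87,-0.48,0.06,1],[0,0,0.297,-0.87,-0.48,0.06,1]])

```text
t: 2.6
ee_pos: [0.5411, 0.1835, 0.2093]
ee_rot: [-3.141, -0.0, 1.864]
ft_force: [0.4, 0.4, 0.6]
opening: 0.0856
grasp_force: 0.0
```

```bash
python3 - <<'E'
from h import *
p=arm.camera_params("wrist");print(p["cam_to_world"]);cv2.imwrite("pics/w1.png",arm.capture("wrist"))
s=arm.sense();print(s["t"],s["ee_pos"],s["ee_rot"],s["joint_pos"])
import pickle;pickle.dump((p,s),open("w1.pkl","wb"))
E
```

```text
[[ 9.57163727e-01  2.78755407e-01  7.83136144e-02  5.20474751e-01]
 [ 2.89547202e-01 -9.21367329e-01 -2.59315759e-01  2.48889050e-01]
 [-1.30064107e-04  2.70883126e-01 -9.62612235e-01  3.43464971e-01]
 [ 0.00000000e+00  0.00000000e+00  0.00000000e+00  1.00000000e+00]]
2.65 [0.54121233 0.18324908 0.20931441] [-3.14149697e+00 -2.43109047e-05  1.86362638e+00] [ 2.05587395e-01  3.46949198e-01  1.60980274e+00  1.71415441e-05
  1.18493815e+00 -8.72491119e-02]
```

View pics/w1.png

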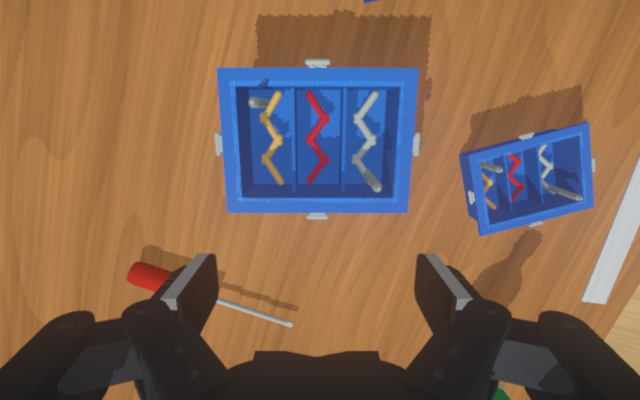

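The wrist view shows the box rim from (219,68) to (418,213). The pins are at about (253,102) and (378,187), and there are no obstructions.

```bash
python3 - <<'E'
from h import *
import pickle
p,s=pickle.load(open("w1.pkl","rb"));im=cv2.imread("pics/w1.png")
b=blob(mask(im,(100,80,40),(130,255,255),(205,55,430,225)))[0].reshape(-1,2)
r=rect(onz("",b,.06,p));print("box",r)
a=np.radians(r[2]);M=np.array([[np.cos(a),np.sin(a)],[-np.sin(a),np.cos(a)]])
for roi in((240,90,262,115),(365,170,390,200)):
    k=blob(mask(im,(0,0,110),(180,60,255),roi))[0].reshape(-1,2)
    print(k.min(0),k.max(0)); 
    for q in (k.min(0),k.max(0),k.mean(0)): print(M@(onz("",[q],.08,p)[0,:2]-r[0]))
cv2.imwrite("pics/w1c.png",cv2.resize(np.hstack([im[85:125,235:285],im[160:200,350:400]]),None,fx=8,fy=8,interpolation=0))
E
```

```text
box (array([0.53  , 0.2209]), array([0.1617, 0.1214]), 16.83)
[248  98] [261 107]
[-0.05270762  0.0365017 ]
[-0.04311261  0.02989231]
[-0.04787664  0.03309203]
[365 170] [381 191]
[ 0.03828294 -0.01888618]
[ 0.05206208 -0.03626202]
[ 0.04437396 -0.02767561]
```

View pics/w1c.png

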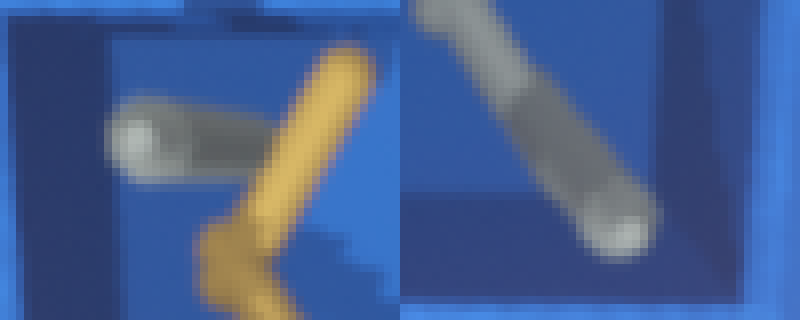

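Tips: pin0 at about (251.6,101.8), pin1 at about (376.7,188.3). They sit in the box where the spec says.

```bash
python3 - <<'E'
from h import *
import pickle
p,s=pickle.load(open("w1.pkl","rb"))
P=onz("",[[251.6,101.8],[376.7,188.3]],.08,p)[:,:2];d=P[1]-P[0]
print(P,P.mean(0),np.linalg.norm(d)*1e3, np.degrees(np.arctan2(d[1],d[0])+np.arctan2(34,50)))
print(delta((.49,-.215,.21),np.pi))
E
```

```text
[[0.47227096 0.23867021]
 [0.58619934 0.20238444]] [0.52923515 0.22052733] 119.5672709520419 16.549213703967407
[-0.    -0.    -0.407 -3.665 -1.64  -0.007]
```

Emit:
jog_arm(series=[[0,0,0,-0.46,-0.2,0,1],[0,0,0,-0.92,-0.41,0,1],[0,0,0,-0.92,-0.41,0,1]])

```text
t: 3.02
ee_pos: [0.528, 0.0803, 0.2093]
ee_rot: [-3.141, 0.001, 1.859]
ft_force: [0.3, -0.3, 0.5]
opening: 0.0852
grasp_force: 0.0
```

Emit:
jog_arm(series=[[0,0,0,-0.46,-0.2,0,1],[0,0,0,-0.92,-0.41,0,1],[0,0,0,-0.92,-0.41,0,1]])

```text
t: 3.4
ee_pos: [0.5157, -0.0188, 0.2094]
ee_rot: [3.141, 0.0, 1.859]
ft_force: [0.1, 1.2, 0.0]
opening: 0.0855
grasp_force: 0.0
```

Emit:
jog_arm(series=[[0,0,0,-0.46,-0.2,0,1],[0,0,0,-0.92,-0.41,0,1],[0,0,0,-0.92,-0.41,0,1]])

```text
t: 3.78
ee_pos: [0.5034, -0.1183, 0.2095]
ee_rot: [3.141, 0.001, 1.859]
ft_force: [0.1, 0.5, 0.6]
opening: 0.0853
grasp_force: 0.0
```

Emit:
jog_arm(series=[[0,0,-0.05,-0.46,-0.2,0,1],[0,0,-0.407,-0.9,-0.41,0,1],[0,0,-0.407,-0.9,-0.41,0,1],[0,0,-0.407,-0.9,-0.41,0,1],[0,0,-0.407,-0.9,-0.41,0,1],[0,0,-0.407,-0.9,-0.41,0,1],[0,0,-0.407,-0.9,-0.41,0,1],[0,0,-0.407,-0.9,-0.41,0,1],[0,0,-0.407,-0.9,-0.41,0,1]])

```text
t: 4.9
ee_pos: [0.4898, -0.2137, 0.2093]
ee_rot: [3.141, 0.0, 3.138]
ft_force: [-0.3, -0.7, 0.3]
opening: 0.0853
grasp_force: 0.0
```

Emit:
jog_arm(series=[[0,0,0,-0.4,0,0,1],[0,0,0,-0.8,0,0,1],[0,0,0,-0.8,0,0,1],[0,0,0,-0.8,0,0,1]])

```text
t: 5.4
ee_pos: [0.5686, -0.2143, 0.2088]
ee_rot: [3.141, -0.002, 3.139]
ft_force: [0.2, -0.2, -0.8]
opening: 0.0855
grasp_force: 0.0
```

```bash
python3 - <<'E'
from h import *
p=arm.camera_params("wrist");cv2.imwrite("pics/w2.png",arm.capture("wrist"))
s=arm.sense();print(s["t"],s["ee_pos"],s["ee_rot"],s["joint_pos"])
import pickle;pickle.dump((p,s),open("w2.pkl","wb"))
E
```

```text
5.45 [ 0.5682049  -0.21440647  0.2089563 ] [ 3.14103790e+00 -1.54915321e-03  3.13935504e+00] [-4.74389096e-01  3.97676408e-01  1.52903675e+00 -2.24442714e-04
  1.21651147e+00 -2.04286935e+00]
```

View pics/w2.png

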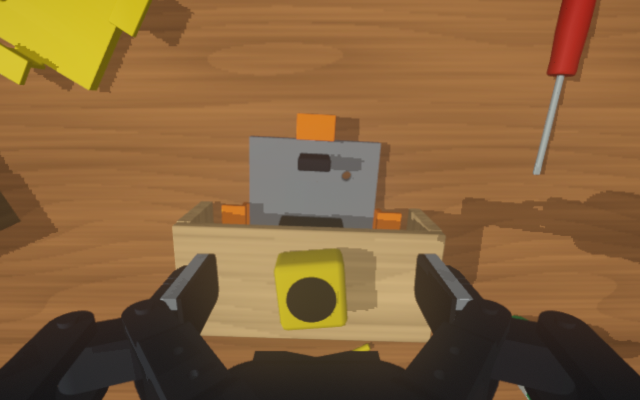

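The wrist view shows the lid's front edge at about y=137 px (columns 249–380), the lip at (314,162), the hole at (346,176), the front tab at (316,126) and the roof's front edge at about row 228.

```bash
python3 - <<'E'
from h import *
import pickle
p,s=pickle.load(open("w2.pkl","rb"));im=cv2.imread("pics/w2.png")
l=blob(mask(im,(0,0,0),(180,255,60),(290,148,335,176)))[0].reshape(-1,2)
print(l.min(0),l.max(0));print("lip",rect(onz("",[q for q in l if q[1]<164],.048,p)))
o=blob(mask(im,(3,150,120),(18,255,255),(285,105,345,145)))[0].reshape(-1,2)
print("tab",rect(onz("",o,.028,p)))
e=onz("",[[249.5,137],[380.5,143]],.012,p);print("front edge",e,e[:,:2].mean(0))
print("roof edge",onz("",[[173,228],[443,236]],.078,p))
print("hole",onz("",[[346,176]],.012,p))
E
```

```text
[300 154] [328 160]
lip (array([ 0.5414, -0.2162]), array([0.0251, 0.0045]), 87.02)
tab (array([ 0.5126, -0.2157]), array([0.0545, 0.0316]), 89.9)
front edge [[ 0.52676794 -0.27976637  0.012     ]
 [ 0.53288382 -0.15066913  0.012     ]] [ 0.52982588 -0.21521775]
roof edge [[ 0.59728374 -0.33621882  0.078     ]
 [ 0.60512049 -0.10581597  0.078     ]]
hole [[ 0.56600541 -0.18404619  0.012     ]]
```

Emit:
jog_arm(series=[[0,0,0.014,0.1,-0.02,0.5,1],[0,0,0.014,0.19,-0.02,1,1],[0,0,0.014,0.19,-0.02,1,1]])

```text
t: 5.82
ee_pos: [0.5455, -0.215, 0.1062]
ee_rot: [3.138, -0.009, 3.095]
ft_force: [-0.8, -0.4, 0.5]
opening: 0.0853
grasp_force: 0.0
```

Emit:
jog_arm(series=[[0,0,0,0,0,0.4,1],[0,0,0,0,0,0.7,1],[0,0,0,0,0,0.83,1],[0,0,0,0,0,0.83,1],[0,0,0,0,0,0.83,1]])

```text
t: 6.45
ee_pos: [0.5515, -0.2175, 0.028]
ee_rot: [-3.14, 0.002, 3.096]
ft_force: [0.1, -0.2, -0.7]
opening: 0.0849
grasp_force: 0.0
```

Emit:
jog_arm(series=[[0,0,0,0,0,0,-0.5],[0,0,0,0,0,0,-0.6],[0,0,0,0,0,0,-0.6],[0,0,0,0,0,0,-0.6],[0,0,0,0,0,0,-0.6],[0,0,0,0,0,0,-0.6],[0,0,0,0,0,0,-0.6],[0,0,0,0,0,0,-0.6]], force=30)

```text
t: 7.45
ee_pos: [0.5504, -0.217, 0.0267]
ee_rot: [-3.141, 0.0, 3.096]
ft_force: [-1.0, 0.4, 5.7]
opening: 0.0293
grasp_force: 30.8
```

Emit:
jog_arm(series=[[0,0,0,0.08,0,0,-0.6],[0,0,0,0.25,0,0,-0.6],[0,0,0,0.45,0,0,-0.6],[0,0,0,0.65,0,0,-0.6],[0,0,0,0.85,0,0,-0.6],[0,0,0,1,0,0,-0.6]])

```text
t: 8.2
ee_pos: [0.4495, -0.2125, 0.0267]
ee_rot: [-3.141, 0.001, 3.096]
ft_force: [4.0, 0.0, 5.3]
opening: 0.0295
grasp_force: 30.7
```

Emit:
jog_arm(series=[[0,0,0,0.2,0,0,-0.6],[0,0,0,0.4,0,0,-0.6],[0,0,0,0.52,0,0,-0.6],[0,0,0,0.6,0,0,-0.6],[0,0,0,0.6,0,0,-0.6],[0,0,0,0.6,0,0,-0.6]])

```text
t: 8.95
ee_pos: [0.3894, -0.2098, 0.0267]
ee_rot: [-3.141, -0.001, 3.097]
ft_force: [-1.3, -3.0, 10.7]
opening: 0.0295
grasp_force: 31.5
```

Emit:
jog_arm(series=[[0,0,0,0,0,0,1],[0,0,0,0,0,0,1],[0,0,0,0,0,0,1],[0,0,0,0,0,0,1],[0,0,0,0,0,-0.2,1],[0,0,0,0,0,-0.6,1],[0,0,0,0,0,-1,1]])

```text
t: 9.82
ee_pos: [0.39, -0.2093, 0.1271]
ee_rot: [3.141, -0.001, 3.096]
ft_force: [0.4, -0.1, 0.2]
opening: 0.0854
grasp_force: 0.0
```

Emit:
jog_arm(series=[[0,0,0.06,-0.3,-0.2,-0.35,1],[0,0,0.5,-0.66,-0.4,-0.35,1],[0,0,0.5,-0.66,-0.4,-0.35,1],[0,0,0.5,-0.66,-0.4,-0.35,1],[0,0,0.5,-0.66,-0.4,-0.35,1],[0,0,0.5,-0.66,-0.4,-0.35,1],[0,0,0.5,-0.66,-0.4,-0.35,1],[0,0,0.5,-0.66,-0.4,-0.35,1],[0,0,0.5,-0.66,-0.4,-0.35,1],[0,0,0.5,-0.66,-0.4,-0.35,1],[0,0,0.5,-0.66,-0.4,-0.35,1]])

```text
t: 11.2
ee_pos: [0.4544, -0.2525, 0.1612]
ee_rot: [-3.141, -0.0, 1.527]
ft_force: [-0.1, 0.3, 0.3]
opening: 0.0858
grasp_force: 0.0
```

```bash
python3 - <<'E'
from h import *
p=arm.camera_params("wrist");cv2.imwrite("pics/w3.png",arm.capture("wrist"))
s=arm.sense();print(s["t"],s["ee_pos"],s["ee_rot"],s["joint_pos"])
import pickle;pickle.dump((p,s),open("w3.pkl","wb"))
E
```

```text
11.25 [ 0.45443673 -0.25251658  0.16125424] [-3.14132828e+00 -3.48223699e-05  1.52687280e+00] [-6.40021958e-01  3.33403440e-01  1.77367846e+00 -1.39120768e-04
  1.03474909e+00 -5.96027371e-01]
```

View pics/w3.png

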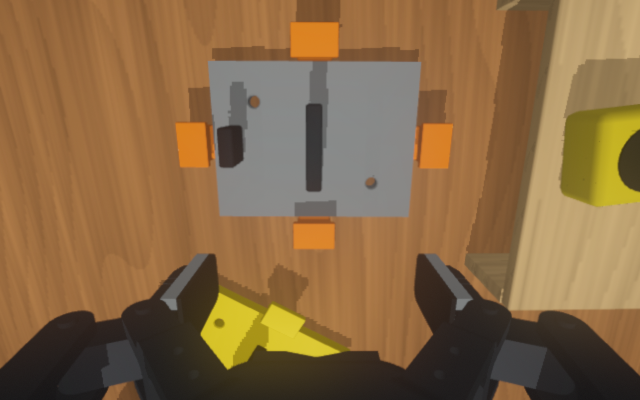

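The lid lies flat and clear of the cubby, spanning about (209,61)–(420,216). The holes are at (253,101) and (370,182), and the bar is at about (314,147).

```bash
python3 - <<'E'
from h import *
import pickle
p,s=pickle.load(open("w3.pkl","rb"));im=cv2.imread("pics/w3.png")
g=blob(mask(im,(0,0,60),(180,60,220),(195,50,430,225)))[0].reshape(-1,2)
print("lid",rect(onz("",g,.012,p)))
H=[]
for roi in((240,90,266,112),(358,172,382,194)):
    x0,y0,x1,y1=roi;m=mask(im,(0,70,30),(25,255,255),roi);k=blob(m)[0];x,y,w,h=cv2.boundingRect(k);print(x,y,w,h);H.append([x+(w-1)/2,y+(h-1)/2])
P=onz("",H,.012,p)[:,:2];d=P[1]-P[0]
print(H,P,P.mean(0),np.linalg.norm(d),np.degrees(np.arctan2(d[1],d[0])+np.arctan2(34,50)))
b=blob(mask(im,(0,0,0),(180,255,60),(300,95,326,198)))[0].reshape(-1,2);print(cv2.boundingRect(b),"bar",rect(onz("",b,.054,p)))
E
```

```text
lid (array([ 0.4535, -0.2132]), array([0.1697, 0.1295]), -2.64)
250 96 9 12
366 178 9 8
[[254.0, 101.5], [370.0, 181.5]] [[ 0.4060193  -0.17730854]
 [ 0.50087657 -0.24846512]] [ 0.45344794 -0.21288683] 0.11857975791821093 -2.659464102813318
(307, 104, 15, 75) bar (array([ 0.4541, -0.2082]), array([0.0528, 0.0102]), 87.1)
```

Emit:
jog_arm(series=[[0,0,0.001,0.2,-0.02,0.2,0],[0,0,0.001,0.39,-0.026,0.5,0],[0,0,0.001,0.39,-0.026,0.7,0],[0,0,0.001,0.39,-0.026,0.7,0],[0,0,0.001,0.39,-0.026,0.7,0]])

```text
t: 11.88
ee_pos: [0.4542, -0.214, 0.0919]
ee_rot: [3.141, 0.001, 1.523]
ft_force: [-0.6, 0.1, -1.1]
opening: 0.0429
grasp_force: 0.0
```

Emit:
jog_arm(series=[[0,0,0,0,0,0.3,0],[0,0,0,0,0,0.5,0],[0,0,0,0,0,0.62,0],[0,0,0,0,0,0.62,0],[0,0,0,0,0,0.62,0]])

```text
t: 12.5
ee_pos: [0.4543, -0.214, 0.0301]
ee_rot: [3.14, 0.001, 1.522]
ft_force: [0.5, -0.1, 1.1]
opening: 0.0427
grasp_force: 0.0
```

Emit:
jog_arm(series=[[0,0,0,0,0,0,-1],[0,0,0,0,0,0,-1],[0,0,0,0,0,0,-1],[0,0,0,0,0,0,-1],[0,0,0,0,0,0,-1],[0,0,0,0,0,0,-1],[0,0,0,0,0,0,-1]], force=50)

```text
t: 13.38
ee_pos: [0.4542, -0.2139, 0.03]
ee_rot: [3.14, 0.001, 1.523]
ft_force: [0.3, 0.4, 6.4]
opening: 0.0115
grasp_force: 50.2
```

Emit:
jog_arm(series=[[0,0,0,0,0,-0.1,-1],[0,0,0,0,0,-0.3,-1],[0,0,0,0,0,-0.6,-1],[0,0,0,0,0,-0.85,-1],[0,0,0,0,0,-1,-1]])

```text
t: 14.0
ee_pos: [0.4539, -0.2136, 0.1308]
ee_rot: [3.141, 0.001, 1.523]
ft_force: [0.1, -0.9, -2.7]
opening: 0.0114
grasp_force: 49.1
```

Emit:
jog_arm(series=[[0,0,0,0,0,-0.15,-1],[0,0,0,0,0,-0.3,-1],[0,0,0,0,0,-0.3,-1],[0,0,0,0,0,-0.3,-1],[0,0,0,0,0,-0.3,-1]])

```text
t: 14.62
ee_pos: [0.4532, -0.2132, 0.1586]
ee_rot: [-3.14, -0.001, 1.522]
ft_force: [-1.1, -0.4, -2.5]
opening: 0.0113
grasp_force: 49.0
```

```bash
python3 - <<'E'
from h import *
p=arm.camera_params("wrist");cv2.imwrite("pics/w4.png",arm.capture("wrist"))
s=arm.sense();print(s["t"],s["ee_pos"],s["ee_rot"],s["ft_force"],s["moment"])
import pickle;pickle.dump((p,s),open("w4.pkl","wb"))
print("glue",onz("top",[[311,133]],.085),onz("top",[[311,124]],.165))
E
```

```text
14.675 [ 0.45326186 -0.21324776  0.1586358 ] [-3.14024836e+00 -6.64231225e-04  1.52243403e+00] [ 0.05177039 -0.42673889 -1.17385166] [ 0.01943874 -0.00767935  0.02400757]
glue [[0.75790706 0.02038035 0.085     ]] [[0.76179771 0.01821286 0.165     ]]
```

View pics/w4.png

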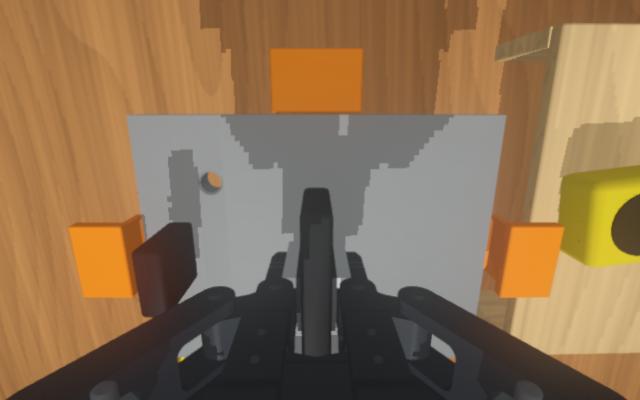

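The held lid is level, with its far (+y) edge running from (128,115) to (505,114) and the hole at (212,182).

```bash
python3 - <<'E'
from h import *
import pickle
p,s=pickle.load(open("w4.pkl","rb"));im=cv2.imread("pics/w4.png")
zt=s["ee_pos"][2]-.018
g=blob(cv2.morphologyEx(mask(im,(0,0,60),(180,60,220),(110,105,520,215)),cv2.MORPH_CLOSE,np.ones((5,5))))[0].reshape(-1,2)
e=[];
for x in list(range(140,260,4))+list(range(375,495,4)): e.append((x,g[np.abs(g[:,0]-x)<1][:,1].min()-.5))
E_=onz("",e,zt,p)[:,:2]
L=[(g[np.abs(g[:,1]-y)<1][:,0].min()-.5,y) for y in range(120,165,4)]
Rr=[(g[np.abs(g[:,1]-y)<1][:,0].max()+.5,y) for y in range(120,165,4)]
l,r=onz("",L,zt,p)[:,:2],onz("",Rr,zt,p)[:,:2]
m=np.polyfit(E_[:,0],E_[:,1],1);yaw=np.arctan(m[0])
ux=np.array([np.cos(yaw),np.sin(yaw)]);uy=np.array([-ux[1],ux[0]])
cx=((l@ux).mean()+(r@ux).mean())/2;cy=(E_@uy).mean()-.065
print("width",(r@ux).mean()-(l@ux).mean(),"yaw",np.degrees(yaw))
C=cx*ux+cy*uy;print("lid C",C)
h=onz("",[[212,181.5]],zt,p)[0,:2];print("hole lid frame",(h-C)@ux,(h-C)@uy)
ty=s["ee_rot"][2];t=np.array([[np.cos(ty),np.sin(ty)],[np.sin(ty),-np.cos(ty)]]) # rows tool x, tool y
off=t@(C-s["ee_pos"][:2]);dy=np.degrees(ty-yaw);print("lid in tool",off,"tool yaw-lid yaw",dy)
Y=np.radians(16.7+dy);T=np.array([[np.cos(Y),np.sin(Y)],[np.sin(Y),-np.cos(Y)]])
tcp=np.array([.5297,.2207])-T.T@off;print("target TCP",tcp,np.degrees(Y));print(delta((*tcp,.1586),Y))
E
```

```text
width 0.16947899451190018 yaw -2.7447271432735283
lid C [ 0.45239695 -0.21277949]
hole lid frame -0.04870848387622051 0.03447853187666628
lid in tool [ 0.00042591 -0.00088654] tool yaw-lid yaw 89.97377163839387
target TCP [0.53067146 0.22054636] 106.67377163839389
[-0.00e+00 -0.00e+00 -1.08e-01  4.37e+00  5.63e-01  3.00e-03]
```

Emit:
jog_arm(series=[[0,0,0,0.15,0.02,0,-1],[0,0,0,0.4,0.05,0,-1],[0,0,0,0.65,0.08,0,-1],[0,0,0,0.874,0.113,0,-1]])

```text
t: 15.18
ee_pos: [0.469, -0.1249, 0.1591]
ee_rot: [-3.141, -0.001, 1.523]
ft_force: [0.3, -0.4, -2.0]
opening: 0.0115
grasp_force: 48.9
```

Emit:
jog_arm(series=[[0,0,0,0.29,0.04,0,-1],[0,0,0,0.58,0.08,0,-1],[0,0,0,0.874,0.113,0,-1]])

```text
t: 15.55
ee_pos: [0.4845, -0.0381, 0.1591]
ee_rot: [-3.141, -0.0, 1.523]
ft_force: [0.1, -0.5, -2.0]
opening: 0.0111
grasp_force: 48.9
```

Emit:
jog_arm(series=[[0,0,0,0.29,0.04,0,-1],[0,0,0,0.58,0.08,0,-1],[0,0,0,0.874,0.113,0,-1]])

```text
t: 15.92
ee_pos: [0.4999, 0.0486, 0.1591]
ee_rot: [-3.141, -0.0, 1.523]
ft_force: [1.2, -0.3, -1.9]
opening: 0.0112
grasp_force: 48.9
```

Emit:
jog_arm(series=[[0,0,0,0.29,0.04,0,-1],[0,0,0,0.58,0.08,0,-1],[0,0,0,0.874,0.113,0,-1]])

```text
t: 16.3
ee_pos: [0.5152, 0.1353, 0.159]
ee_rot: [-3.141, -0.0, 1.523]
ft_force: [0.1, -0.1, -2.0]
opening: 0.0113
grasp_force: 48.9
```

Emit:
jog_arm(series=[[0,0,-0.02,0.25,0.04,0,-1],[0,0,-0.05,0.5,0.08,0,-1],[0,0,-0.08,0.7,0.1,0,-1],[0,0,-0.108,0.874,0.113,0,-1],[0,0,-0.108,0.874,0.113,0,-1],[0,0,-0.108,0.874,0.113,0,-1],[0,0,-0.108,0.874,0.113,0,-1]])

```text
t: 17.18
ee_pos: [0.5309, 0.2197, 0.1592]
ee_rot: [-3.141, 0.0, 1.86]
ft_force: [-0.4, -0.5, -1.4]
opening: 0.0118
grasp_force: 48.9
```

```bash
python3 - <<'E'
from h import *
s=arm.sense();print(s["t"],s["ee_pos"],np.degrees(s["ee_rot"]));print(delta((.5307,.2205,.1085),np.radians(106.67)))
E
```

```text
17.175 [0.53088576 0.21967745 0.15919117] [-1.79963152e+02  1.46663941e-02  1.06593826e+02]
[-0.     0.    -0.     0.009  0.001  0.507]
```

Emit:
jog_arm(series=[[0,0,0,0.009,0,0.15,-1],[0,0,0,0.009,0,0.35,-1],[0,0,0,0.009,0,0.48,-1],[0,0,0,0.009,0,0.48,-1],[0,0,0,0.009,0,0.52,-1],[0,0,0,0.009,0,0.55,-1]])

```text
t: 17.92
ee_pos: [0.5315, 0.2212, 0.1046]
ee_rot: [3.141, 0.0, 1.862]
ft_force: [0.6, 0.2, -2.3]
opening: 0.0113
grasp_force: 49.0
```

Emit:
jog_arm(series=[[0,0,0,0,0,0.02,-1],[0,0,0,0,0,0.04,-1]])

```text
t: 18.18
ee_pos: [0.5311, 0.2211, 0.1004]
ee_rot: [3.141, 0.0, 1.862]
ft_force: [-0.4, 0.5, -1.5]
opening: 0.0116
grasp_force: 49.0
```

Emit:
jog_arm(series=[[0,0,0,0,0,0.03,-1],[0,0,0,0,0,0.06,-1],[0,0,0,0,0,0.08,-1],[0,0,0,0,0,0.1,-1],[0,0,0,0,0,0.1,-1]])

```text
t: 18.8
ee_pos: [0.531, 0.2211, 0.0902]
ee_rot: [-3.142, 0.0, 1.862]
ft_force: [-0.1, -0.3, -2.8]
opening: 0.0111
grasp_force: 48.9
```

Emit:
jog_arm(series=[[0,0,0,0,0,0.005,-1],[0,0,0,0,0,0.01,-1],[0,0,0,0,0,0.01,-1]])

```text
t: 19.18
ee_pos: [0.531, 0.2211, 0.09]
ee_rot: [3.141, 0.0, 1.862]
ft_force: [-3.3, -2.6, 5.6]
opening: 0.0114
grasp_force: 50.1
```

Emit:
jog_arm(series=[[0,0,0,0,0,0,0],[0,0,0,0,0,0,0],[0,0,0,0,0,0,0],[0,0,0,0,0,-0.2,0],[0,0,0,0,0,-0.5,0],[0,0,0,0,0,-0.6,0],[0,0,0,0,0,-0.6,-1],[0,0,0,0,0,-0.6,-1]])

```text
t: 20.18
ee_pos: [0.5303, 0.2209, 0.1482]
ee_rot: [-3.14, 0.0, 1.862]
ft_force: [0.4, 0.0, -0.3]
opening: 0.0063
grasp_force: 0.0
```

Emit:
jog_arm(series=[[0,0,0,0,0.4,0,-1],[0,0,0,0,0.8,0,-1],[0,0,0,0,0.99,0,-1],[0,0,0,0,0.99,0.2,-1],[0,0,0,0,0.99,0.4,-1],[0,0,0,0,0.99,0.4,-1],[0,0,0,0,0.99,0.4,-1]])

```text
t: 21.05
ee_pos: [0.6258, 0.2494, 0.1091]
ee_rot: [-3.141, 0.0, 1.862]
ft_force: [-0.5, 0.8, 0.3]
opening: -0.0
grasp_force: 0.0
```

```bash
python3 - <<'E'
from h import *
cv2.imwrite("pics/w5.png",arm.capture("wrist"))
print(arm.sense()["ee_pos"],delta((.6254,.2496,.084),np.radians(106.68)))
E
```

```text
[0.62622463 0.24957629 0.10971535] [ 0.     0.    -0.     0.003 -0.008  0.257]
```

View pics/w5.png

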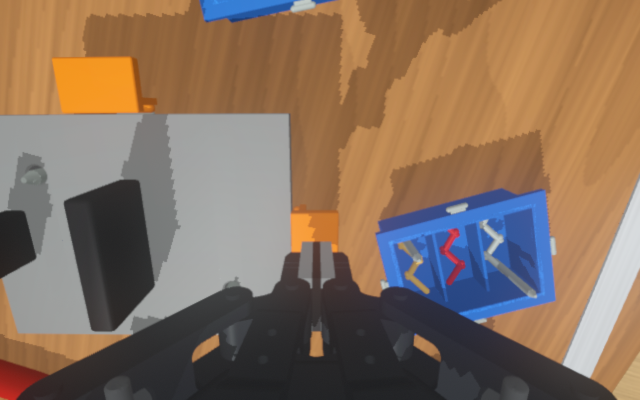

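The lid is flat on the box with a pin showing through its hole at (35,175). The closed fingers are over the back tab at about (315,230).

Emit:
jog_arm(series=[[0,0,0,0,0,0.12,-1],[0,0,0,0,0,0.18,-1],[0,0,0,0,0,0.24,-1],[0,0,0,0,0,0.27,-1],[0,0,0,0,0,0.28,-1]])

```text
t: 21.72
ee_pos: [0.6256, 0.2494, 0.081]
ee_rot: [-3.141, 0.0, 1.862]
ft_force: [-0.3, 0.2, 0.8]
opening: 0.0001
grasp_force: 0.4
```

Emit:
jog_arm(series=[[0,0,0,0,0,0.01,-1],[0,0,0,0,0,0.01,-1]])

```text
t: 21.98
ee_pos: [0.6257, 0.2495, 0.0803]
ee_rot: [-3.141, 0.0, 1.862]
ft_force: [0.5, 0.9, 0.3]
opening: 0.0002
grasp_force: 0.4
```

Emit:
jog_arm(series=[[0,0,0,0,0,0.01,-1],[0,0,0,0,0,0.02,-1],[0,0,0,0,0,0.02,-1]])

```text
t: 22.35
ee_pos: [0.6261, 0.2496, 0.0796]
ee_rot: [3.141, 0.0, 1.862]
ft_force: [-2.3, -0.5, 8.8]
opening: -0.0002
grasp_force: 4.5
```

```bash
python3 - <<'E'
from h import *
im=arm.capture("wrist");cv2.imwrite("pics/w6.png",cv2.resize(im[80:330,200:440],None,fx=2.4,fy=2.4))
E
```

```text
(no output)
```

View pics/w6.png

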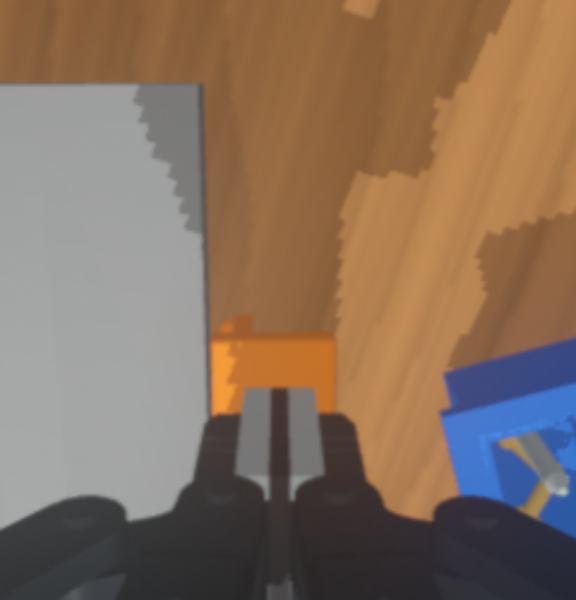

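The back tab is flush with the lid's top (tips on it, 8.8 N, at its stop). Next is the front tab.

Emit:
jog_arm(series=[[0,0,0,0,0,-0.3,-1],[0,0,0,0,0,-0.7,-1],[0,0,0,0,-0.4,-0.7,-1],[0,0,0,0,-0.99,-0.7,-1]])

```text
t: 22.9
ee_pos: [0.5323, 0.2213, 0.1492]
ee_rot: [3.137, 0.0, 1.862]
ft_force: [-0.0, -0.4, -0.4]
opening: 0.0002
grasp_force: 0.0
```

Emit:
jog_arm(series=[[0,0,0,0,-0.4,0,-1],[0,0,0,0,-0.8,0,-1],[0,0,0,0,-0.98,0,-1],[0,0,0,0,-0.98,0.2,-1],[0,0,0,0,-0.98,0.4,-1],[0,0,0,0,-0.98,0.55,-1],[0,0,0,0,-0.98,0.63,-1],[0,0,0,0,-0.98,0.68,-1],[0,0,0,0,-0.98,0.68,-1]])

```text
t: 24.02
ee_pos: [0.4379, 0.1932, 0.0805]
ee_rot: [3.141, 0.0, 1.862]
ft_force: [0.5, 0.6, 1.4]
opening: -0.0001
grasp_force: 0.4
```

Emit:
jog_arm(series=[[0,0,0,0,0,0.01,-1],[0,0,0,0,0,0.02,-1],[0,0,0,0,0,0.02,-1]])

```text
t: 24.4
ee_pos: [0.4379, 0.1931, 0.0796]
ee_rot: [3.14, 0.0, 1.862]
ft_force: [-1.8, -0.8, 12.7]
opening: -0.0001
grasp_force: 6.2
```

Emit:
jog_arm(series=[[0,0,0,0,0,-0.3,-1],[0,0,0,0,0,-0.7,-1],[0,0,0,0.3,0.4,-0.7,-1],[0,0,0,0.6,0.8,-0.7,-1],[0,0,0,0.78,0.97,-0.7,-1],[0,0,0,0.78,0.97,-0.7,-1],[0,0,0,0.78,0.97,-0.45,-1],[0,0,0,0.78,0.97,-0.2,-1],[0,0,0,0.78,0.97,-0.07,-1],[0,0,0,0.78,0.97,-0.02,-1],[0,0,0,0.78,0.97,-0.02,-1]])

```text
t: 25.78
ee_pos: [0.5073, 0.2951, 0.0806]
ee_rot: [-3.141, 0.0, 1.862]
ft_force: [-0.4, -0.8, 1.5]
opening: 0.0
grasp_force: 0.4
```

Emit:
jog_arm(series=[[0,0,0,0,0,0.01,-1],[0,0,0,0,0,0.02,-1],[0,0,0,0,0,0.02,-1]])

```text
t: 26.15
ee_pos: [0.5081, 0.2957, 0.0797]
ee_rot: [3.14, 0.0, 1.862]
ft_force: [-2.0, -1.4, 9.0]
opening: -0.0003
grasp_force: 4.9
```

Emit:
jog_arm(series=[[0,0,0,0,0,-0.3,-1],[0,0,0,0,0,-0.7,-1],[0,0,0,-0.4,0,-0.7,-1],[0,0,0,-0.78,0,-0.7,-1]])

```text
t: 26.65
ee_pos: [0.5311, 0.2205, 0.1495]
ee_rot: [3.139, 0.0, 1.863]
ft_force: [0.5, 0.3, 0.5]
opening: 0.0003
grasp_force: 0.0
```

Emit:
jog_arm(series=[[0,0,0,-0.4,0,0,-1],[0,0,0,-0.78,0,0,-1],[0,0,0,-0.78,0,0,-1],[0,0,0,-0.78,0,0.25,-1],[0,0,0,-0.78,0,0.5,-1],[0,0,0,-0.78,0,0.63,-1],[0,0,0,-0.78,0,0.68,-1],[0,0,0,-0.78,0,0.68,-1]])

```text
t: 27.65
ee_pos: [0.5524, 0.1465, 0.0806]
ee_rot: [-3.142, -0.0, 1.862]
ft_force: [-0.8, -0.1, 0.5]
opening: 0.0002
grasp_force: 0.4
```

Emit:
jog_arm(series=[[0,0,0,0,0,0.01,-1],[0,0,0,0,0,0.02,-1],[0,0,0,0,0,0.02,-1]])

```text
t: 28.02
ee_pos: [0.5529, 0.1463, 0.0797]
ee_rot: [3.14, 0.0, 1.862]
ft_force: [-2.5, 0.4, 9.1]
opening: 0.0002
grasp_force: 4.9
```

Emit:
jog_arm(series=[[0,0,0,0,0,-0.4,-1],[0,0,0,0,0,-0.9,-1],[0,0,0,0.2,0,-1,-1]])

```text
t: 28.4
ee_pos: [0.5498, 0.1652, 0.1822]
ee_rot: [3.134, 0.001, 1.86]
ft_force: [1.1, 0.1, -0.5]
opening: -0.0003
grasp_force: 0.0
```

Emit:
jog_arm(series=[[0,0,0,0.1,0,-0.4,-1],[0,0,0,0.1,0,-0.4,-1],[0,0,0,0.1,0,-0.4,-1],[0,0,0,0.1,0,-0.4,-1]])

```text
t: 28.9
ee_pos: [0.5428, 0.1746, 0.2167]
ee_rot: [-3.139, -0.0, 1.862]
ft_force: [-0.7, 0.1, -0.5]
opening: 0.0001
grasp_force: 0.0
```

```bash
python3 - <<'E'
from h import *
p=arm.camera_params("wrist");im=arm.capture("wrist");cv2.imwrite("pics/w7.png",im);s=arm.sense();print(s["t"],s["ee_pos"])
for o in blob(mask(im,(3,150,110),(20,255,255),(150,0,500,300)),4):
    o=o.reshape(-1,2)
    for z in(.076,.088): print(z,rect(onz("",o,z,p)))
g=blob(mask(im,(0,0,60),(180,60,220),(150,0,500,300)))[0].reshape(-1,2);print("lid",rect(onz("",g,.072,p)))
E
```

```text
28.95 [0.542926   0.17453107 0.21680056]
0.076 (array([0.5282, 0.3051]), array([0.1407, 0.0323]), 16.73)
0.088 (array([0.528 , 0.3023]), array([0.1345, 0.0309]), 16.73)
0.076 (array([0.4632, 0.0734]), array([0.096 , 0.0569]), 8.77)
0.088 (array([0.4658, 0.0806]), array([0.0918, 0.0544]), 8.77)
0.076 (array([0.4367, 0.1936]), array([0.0377, 0.0258]), -73.2)
0.088 (array([0.4404, 0.1956]), array([0.0361, 0.0247]), -73.2)
0.076 (array([0.6227, 0.2494]), array([0.036 , 0.0252]), -73.14)
0.088 (array([0.6184, 0.249 ]), array([0.0345, 0.0241]), -73.14)
lid (array([0.5298, 0.2217]), array([0.1696, 0.1289]), 16.73)
```

View pics/w7.png

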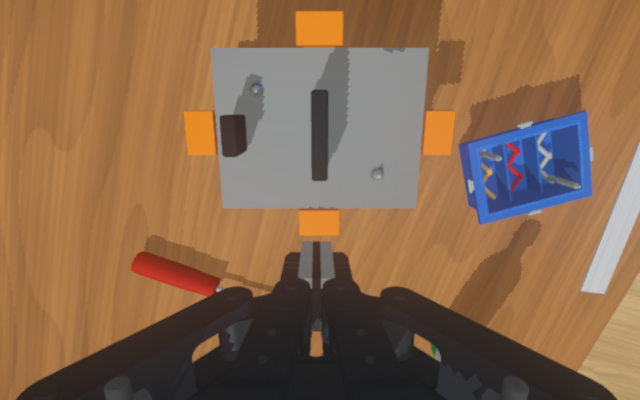

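The lid is flat with both pins through its holes at (256,88) and (377,173). I'll check the left and right pads with tighter windows.

```bash
python3 - <<'E'
from h import *
p=arm.camera_params("wrist");im=cv2.imread("pics/w7.png")
for n,roi in dict(left=(285,0,350,47),right=(292,208,348,240)).items():
    o=blob(mask(im,(6,170,190),(20,255,255),roi))[0].reshape(-1,2);print(n,o.min(0),o.max(0))
    for z in(.076,.088):
        c=onz("",o,z,p);r=rect(c);print(z,r,(r[0]-[.5298,.2217])@[-.2877,.9577])
E
```

```text
left [296  11] [342  45]
0.076 (array([0.5077, 0.2957]), array([0.035 , 0.0234]), 16.64) 0.07722797
0.088 (array([0.5084, 0.2933]), array([0.0335, 0.0224]), 16.64) 0.07472810000000002
right [299 210] [339 235]
0.076 (array([0.5525, 0.1474]), array([0.0354, 0.0232]), 16.72) -0.07768789999999999
0.088 (array([0.5512, 0.1515]), array([0.0338, 0.0222]), 16.72) -0.07338731999999999
```

All four tabs measure as down (pads at ±78 mm when taken at z = 0.076).

```bash
python3 -c "
from plant import arm
print(arm.hand_in())"
```

```text
the job is handed in; nothing more can be done
None
```

The lid is seated flat on the blue box with both pins through its holes, all four tabs are pressed in and measure as down, and I handed the job in at about 29 s; no verdict was returned.

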